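Swing the swivel hook over the uncovered seedling and hang the climate sensor

ROBOT

A 6-joint arm with a two-finger parallel gripper is mounted at the origin on the work surface. World frame = base frame: x ahead of the robot, y to its left, z up, the work surface at z = 0. Lengths are in m, angles in rad, forces in N, time in s.
With the tool pointing down it reaches from about 0.425 to 1.125 m from the base axis. Payload 14.9 kg.
Tool frame: the origin (TCP) lies midway between the tips of the shut fingers; the grasp point (between the pads) lies 19 mm behind it (bot.tcp_to_grasp is the z of the grasp point in the tool frame, in m); z points along the fingers, y is the direction in which the jaws open and shut (so a half turn about z gives the same grasp; the last joint's range is limited). The gripper opens to 91 mm and grips with 3 to 60 N. Pads are 32 mm wide; open, the fingers measure 118 mm over their backs; the gripper's body (76 mm by 178 mm) begins 60 mm behind the grasp point.
Start: joints at [-1.2, 0.379, 1.734, -0, 1.028, -0.033], TCP at [0.275, -0.644, 0.214] pointing down, gripper open.
Joint ranges: [-2.77, 2.77], [-0.74, 2.19], [0, 2.66], [-1.06, 4.2], [0.31, 2.87], [-3.08, 3.08]. Speed limits (rad/s): [1.89, 1.89, 2.39, 3.14, 3.14, 3.14].

INTERFACE

Orientations are given as a rotation vector (axis times angle).
In Python, from cell import bot gives the robot as it stands.
- The arm moves only by the tool drive_tool, never from a script. Its arguments are lists of equal length, an entry for each row: "xyz": the shift along the tool's x, y, z in m, a list of three; "yaw": the turn about the tool's z in degrees; "jaw": the gripper command: -1 is shut, 1 is fully open, values between are in proportion. In form: {"xyz": [[x, y, z], ...], "yaw": [yaw, ...], "jaw": [jaw, ...]}. A call has 1 to 5 rows; each row shifts and turns the commanded pose from where the row before left it, along the tool's axes as they then stand; what a row does not reach is not made up. A row lasts 1/12 s, in which the tool goes at most 41.7 mm and 7.16 degrees, less where a joint would pass 70% of its speed; a pose out of reach is approached as far as the arm can. A call is refused whole if a number of a shift passes 0.0417 or a number of a turn 7.16, either way. A call with a gripper value outside its range is refused whole. The fingers move at their own pace and stop on an object; "grip_force" is the grip in N (left out, the last holds). Time passes only in rows, so rows that do not move let the fingers close. It gives the time, the measured TCP pose, the force and the opening at its end, in the units of the state.
- bot.sense(): the state, without advancing time (a new reading comes with each control period).
- bot.grab_frame(name): name is "scene" or "top"; returns a dict with "img" (480x640x3 uint8, red, green, blue), "depth" (480x640 float32, m along the optical axis (not along the pixel's ray), 0 where there is no reading), "mtx" (3x3 intrinsics, pixels), "distortion" ([k1, k2, p1, p2, k3] as OpenCV has them; the pictures are not rectified), "extrinsics" (4x4, takes a point from camera to world coordinates). Camera axes: x right, y up, looking along -z (the intrinsics and any distortion apply to the point x, -y, -z); pixel columns grow to the right and rows downward; lengths in m; the calibration is good to about 2 mm. A picture is of the moment at which its call begins.
- bot.close_job(): hands the job in, once; it reports no verdict.
The state is a dict: "clock": time; "joint_pos": joint angles; "qvel": joint speeds; "tau": joint torques, N m; "tcp_pos": TCP position; "tcp_rot": TCP orientation; "ft_force": force on the tool from outside, world axes, zero at the start; "torque": the same for the moment, N m; "grip_width": finger opening in m.
Only numpy, scipy, OpenCV 4.12 (cv2) and the standard library are available. Lean on these libraries where they do the work, as an engineer would, in place of code of your own. Each camera call takes 0.05 s, during which the arm holds its last target. There are 200 camera calls.

TASK

One of the three pots round the stand has its clear dome off. First turn the brass swivel hook on the stand until it points out over that uncovered pot, and only then hang the white climate sensor in the dip of the hook by its eye, display facing outward, away from the post, so that it hangs still above that seedling. Do not touch the pots, the seedling or the domes, and leave the roll of tape where it is.

Things in the scene. Friction and masses are not known exactly. Their poses are not given: they have to be found in the camera images.
- stand: Fixed bench stand: round dark steel foot 116 mm in diameter and 17 mm high, steel post 14 mm in diameter in its middle, and on the post the swivel head with the brass hook arm. Origin: centre of the underside of the foot, on the post axis; z up.
- hook_arm (a joint): Swivel angle of the hook arm about the post, rad, anticlockwise from above is positive; 0: the arm points along the stand's +x. It turns past half a turn either way. Stiff friction (0.10 N m, 1.2 N at 85 mm from the post) keeps it where it is left; no spring or detents. It starts pointing at none of the three pots.
- hook_pivot (a point): Point on the post axis at the height of the arm's centre line, 260 mm above the bench; x points out along the arm. The brass head is 24 mm in diameter, its cap reaches 18 mm above this point. A brass rod 7 mm thick runs level to 109 mm out, then dips by 8 mm and rises again to an upturned tip.
- hook_seat (a point): Where the eye must rest: top of the rod in the dip of the hook, 127 mm out from the post axis, 4.5 mm below the arm's centre line; x points out along the arm, z up. The level bottom of the dip is 14 mm long. The upturned tip ends 24 mm farther out than this point, its top 16 mm above it; the rod's underside in the dip is 7 mm below it.
- pot_open_soil (a point): Middle of the soil of the uncovered pot (no dome), 82 mm above the bench. Grey square pot in a 104 mm square saucer, rim 92 mm square and 92 mm above the bench, 0.5 kg, loose; a green seedling in its middle reaches 122 mm above the bench. It stands about 127 mm from the post axis, at any of three places round the stand.
- pot_a_soil (a point): Middle of the soil in a pot of the same kind that is covered by dome_a.
- pot_b_soil (a point): Middle of the soil in a pot of the same kind that is covered by dome_b.
- dome_a: Clear plastic cup turned over on the soil of pot_a as a dome, 73 mm in diameter, 80 mm high, 20 g, loose: top 162 mm above the bench. Origin: centre of its underside.
- dome_b: The same kind of clear cup over pot_b. Origin: centre of its underside.
- dome_spare: The dome taken off the uncovered pot, standing rim down on the bench at one side, same size. Origin: centre of its underside.
- sensor_center (a point): Middle of the white climate sensor, 60 mm above its underside. It stands upright on the bench at one side of the pots: 50 mm wide (its y), 30 mm thick (its x), 119 mm high, about 0.12 kg, loose. z up; the display, in the dark front shell, faces its own -x, at the start within 35 degrees of towards the robot. Lower 75 mm: body; the rest: hanging eye.
- sensor_eye (a point): Top of the opening of the sensor's hanging eye, mid width and thickness, 111 mm above the underside; it rests on the hook. Axes as sensor_center. The opening runs through along x, 32 mm wide, 36 mm high. Eye 50 mm wide, 12 mm thick: two upright side rails 9 mm wide, 75 to 107 mm above the underside (good to grip across the 50 mm), and a roof-shaped top, 9 mm thick.
- sensor_display (a point): Middle of the display on the sensor's front face, 16.5 mm to -x of the sensor's middle plane, 52 mm above its underside.
- tape_center (a point): Middle of a roll of masking tape lying flat on the bench beside the pots, 90 mm in diameter, 24 mm high. The sensor and the tape stand on opposite sides; either may be left or right.
Things that resemble listed ones, but are neither listed nor needed, are in the scene too. Leave any purple or turquoise look-alike of the part that bears pot_open_soil alone.

How it is judged:
By the outcome, as a careful person would: the job done as asked, in the order asked, and still so for the second after the job is handed in, with the robot touching nothing.
It also fails if it takes over 72 s, if anything falls off the work surface, if the arm or the gripper's body presses on something with over 40 N, if the wrist force passes 120 N, or if a joint passes its speed limit or range.

## Working session

There is one attempt and no reset: what is moved stays moved. The work goes in short steps, Python scripts to look and compute and a tool call to move; the robot and the scene stay as the last step left them, time stands still between calls to the robot, and variables do not carry over. Pictures are saved under pics/ and viewed, about 8 in all and at most 12, crops included, and the job is handed in when it is done.

Besides the shell and the picture viewer there is one more tool, called after "Request:" by a JSON object that holds its "method" and its "body". drive_tool: Moves the arm, as the interface text tells. Its arguments: {"type":"object","properties":{"xyz":{"type":"array"},"yaw":{"type":"array"},"jaw":{"type":"array"},"grip_force":{"type":"number"}},"required":["xyz","yaw","jaw"]}

```bash
mkdir -p pics
cat > h.py <<'E'
import numpy as np, cv2, pickle
from cell import bot
def grab(n,tag):
    f=bot.grab_frame(n); pickle.dump(f,open(f'pics/{tag}.pkl','wb')); cv2.imwrite(f'pics/{tag}.png',f['img'][:,:,::-1]); return f
def load(tag): return pickle.load(open(f'pics/{tag}.pkl','rb'))
def rays(f,px):
    px=np.array(px,float).reshape(-1,1,2)
    u=cv2.undistortPoints(px,np.array(f['mtx']),np.array(f['distortion'])).reshape(-1,2)
    d=np.c_[u[:,0],-u[:,1],-np.ones(len(u))]; E=np.array(f['extrinsics'])
    return E[:3,3],d@E[:3,:3].T
def onz(f,px,z):
    o,d=rays(f,px); return o+d*((z-o[2])/d[:,2])[:,None]
def cloud(f):
    # world point for every pixel, from depth
    h,w=f['depth'].shape; v,u=np.mgrid[:h,:w]
    o,d=rays(f,np.c_[u.ravel(),v.ravel()]); P=o+d*f['depth'].reshape(-1,1); P[f['depth'].ravel()==0]=np.nan
    return P.reshape(h,w,3)
def proj(f,P):
    E=np.linalg.inv(np.array(f['extrinsics'])); p=np.atleast_2d(P)@E[:3,:3].T+E[:3,3]
    p=p*[1,-1,-1]
    return cv2.projectPoints(p,np.zeros(3),np.zeros(3),np.array(f['mtx']),np.array(f['distortion']))[0].reshape(-1,2)
E
python3 - <<'E'
from h import *
for n in('scene','top'):
    f=grab(n,n+'0'); print(n,np.round(f['extrinsics'],3).tolist(),np.round(f['mtx'],1).tolist(),f['distortion'])
print(bot.sense(),bot.tcp_to_grasp)
E
```

```text
scene [[0.643, -0.616, 0.455, 1.148], [0.765, 0.525, -0.372, -0.476], [-0.01, 0.587, 0.809, 1.233], [0.0, 0.0, 0.0, 1.0]] [[554.2, 0.0, 327.3], [0.0, 554.2, 244.3], [0.0, 0.0, 1.0]] [-0.1053702  0.         0.         0.         0.       ]
top [[0.012, 0.999, -0.051, 0.477], [-1.0, 0.012, 0.017, 0.001], [0.018, 0.051, 0.999, 1.137], [0.0, 0.0, 0.0, 1.0]] [[435.3, 0.0, 320.1], [0.0, 435.3, 244.1], [0.0, 0.0, 1.0]] [0.02222557 0.         0.         0.         0.        ]
{'clock': 0.1, 'joint_pos': array([-1.20030258e+00,  3.79337004e-01,  1.73471326e+00, -1.31891323e-05,
        1.02845346e+00, -3.33058586e-02]), 'qvel': array([-1.52806791e-03, -3.72064872e-05, -1.89527289e-03, -3.64197396e-04,
        8.67081737e-04, -1.55177546e-03]), 'tau': array([ 7.93611634e-04, -7.65040112e+01, -4.35291946e+01,  6.52056537e-02,
        3.98243323e-02,  3.44308859e-06]), 'tcp_pos': array([ 0.27490693, -0.6433935 ,  0.21337172]), 'tcp_rot': array([-3.07689847e+00, -6.29817165e-01,  2.57547229e-04]), 'ft_force': array([-0.00877952,  1.01295457,  0.62962198]), 'torque': array([-0.04529241, -0.01200354, -0.04186299]), 'grip_width': 0.09116194781557112} -0.0188
```

View pics/scene0.png

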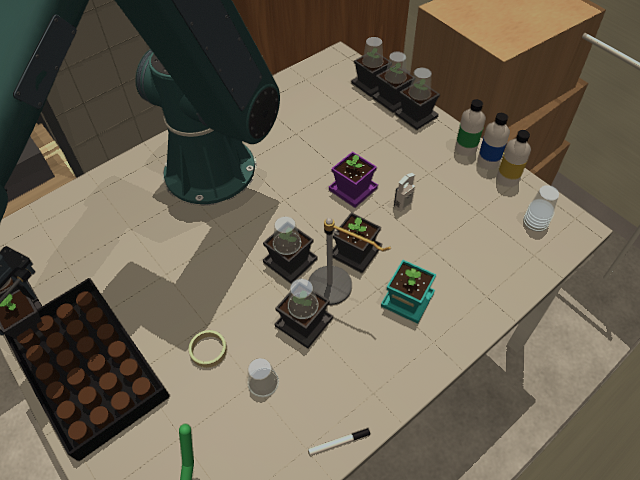

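View pics/top0.png

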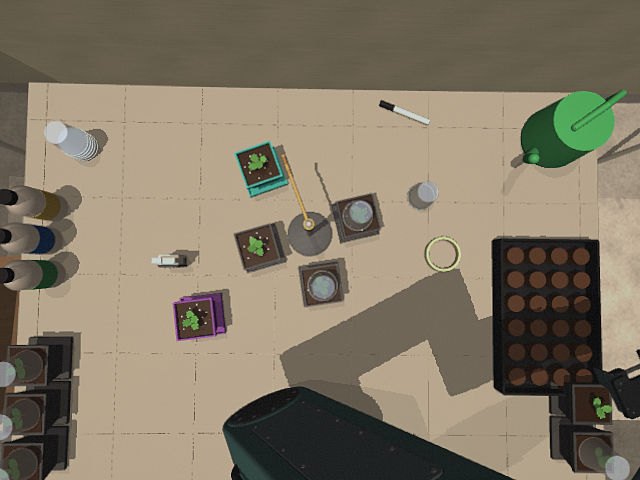

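The top view shows the stand foot at (310,232) and the brass hook pointing to (285,155). There are three uncovered candidates: the grey pot at (259,246) next to the stand, the purple one at (198,318) and the turquoise one at (262,167). The grey one fits, because it is grey and about 127 mm from the post, with two domed pots at (357,214) and (321,285). The sensor is at (170,261) and the tape at (442,253).

```bash
python3 - <<'E'
from h import *
t=load('top0'); s=load('scene0')
for f,n in((t,'top'),(s,'scene')):
    P=cloud(f); im=f['img']; hsv=cv2.cvtColor(im,cv2.COLOR_RGB2HSV)
    # brass
    z=P[...,2]
    m=(hsv[...,0]>10)&(hsv[...,0]<28)&(hsv[...,1]>110)&(z>0.23)&(z<0.30)&(abs(P[...,0]-.6)<.35)&(abs(P[...,1])<.35)
    v,u=np.nonzero(m); Q=onz(f,np.c_[u,v],.26); c=Q.mean(0); 
    print(n,'brass',m.sum(),np.round(c,4)); w=np.linalg.svd(Q-c,full_matrices=False)[2][0]; k=(Q-c)@w
    print(' ends',np.round(Q[k.argmin()],4),np.round(Q[k.argmax()],4),'dir deg',np.degrees(np.arctan2(w[1],w[0])), 'px',u[k.argmin()],v[k.argmin()],u[k.argmax()],v[k.argmax()], 'z', np.nanmedian(z[m]),np.nanmax(z[m]))
    # cap
    mc=(z>.268)&(z<.29)&(abs(P[...,0]-.6)<.35)&(abs(P[...,1])<.3); print(' cap',mc.sum(),np.round(np.nanmean(P[mc],0),4))
    # seedling green
    g=(hsv[...,0]>35)&(hsv[...,0]<75)&(hsv[...,1]>90)&(z>.07)&(z<.14)
    nl,lab,st,cc=cv2.connectedComponentsWithStats(g.astype(np.uint8))
    for i in range(1,nl):
        if st[i,4]>40: print(' green',st[i,4],cc[i].round(1),np.round(np.nanmean(P[lab==i],0),3))
    # flat tops at heights: rims 0.092
    for lo,hi,name in((.087,.097,'rim'),(.156,.168,'dometop'),(.1,.13,'tall')):
        r=((z>lo)&(z<hi)&(P[...,0]>.2)&(P[...,0]<1.1)).astype(np.uint8)
        r=cv2.morphologyEx(r,cv2.MORPH_CLOSE,np.ones((3,3)))
        nl,lab,st,cc=cv2.connectedComponentsWithStats(r)
        for i in range(1,nl):
            if st[i,4]>50:
                q=P[lab==i]; print('  ',name,st[i,4],cc[i].round(0),np.round((np.nanmin(q,0)+np.nanmax(q,0))/2,3))
E
python3 - <<'E'
import cv2,numpy as np
a=cv2.imread('pics/top0.png');b=cv2.imread('pics/scene0.png')
A=cv2.resize(a[135:345,140:400],None,fx=2.3,fy=2.3,interpolation=cv2.INTER_CUBIC)[:, :]
B=cv2.resize(b[150:350,250:430],None,fx=2.4,fy=2.4)
h=min(A.shape[0],B.shape[0]); C=np.hstack([A[:h],B[:h]]); C=cv2.resize(C,(800,int(C.shape[0]*800/C.shape[1]))); cv2.imwrite('pics/crop1.png',C); print(C.shape)
E
```

```text
top brass 260 [0.6235 0.0339 0.26  ]
 ends [0.7029 0.0659 0.26  ] [0.5506 0.0091 0.26  ] dir deg -158.65120530014605 px 282 155 309 230 z 0.26273612549071856 0.27327210574204575
 cap 99 [0.5755 0.0152 0.2728]
 green 1167 [551.1 138. ] [ 0.793 -0.569  0.106]
 green 54 [529.5 153.5] [ 0.757 -0.522  0.097]
 green 203 [256.5 161.5] [0.725 0.137 0.111]
 green 203 [255.5 245.9] [0.524 0.136 0.11 ]
 green 181 [ 42.2 273.9] [0.453 0.642 0.082]
 green 214 [190.9 320.2] [0.349 0.282 0.11 ]
 green 217 [600.9 407.8] [ 0.163 -0.662  0.124]
   rim 180 [548. 140.] [ 0.815 -0.592  0.092]
   rim 100 [ 72. 141.] [0.78  0.588 0.091]
   rim 291 [257. 163.] [0.723 0.136 0.09 ]
   rim 88 [ 42. 205.] [0.62  0.651 0.091]
   rim 320 [357. 216.] [ 0.602 -0.109  0.089]
   rim 275 [257. 246.] [0.524 0.135 0.088]
   rim 100 [ 36. 240.] [0.536 0.659 0.094]
   rim 93 [ 39. 273.] [0.451 0.649 0.094]
   rim 262 [321. 286.] [ 0.432 -0.021  0.09 ]
   rim 311 [193. 320.] [0.35  0.281 0.088]
   rim 726 [ 34. 360.] [0.244 0.658 0.093]
   rim 142 [586. 385.] [ 0.205 -0.653  0.091]
   dometop 92 [619.  95.] [ 0.875 -0.693 
[... 2060 characters left out ...]
0.161]
   dometop 394 [301. 289.] [ 0.602 -0.108  0.16 ]
   dometop 69 [186. 445.] [ 0.733 -0.496  0.162]
   tall 339 [621.  28.] [0.465 1.423 0.162]
   tall 1068 [512.  74.] [0.326 1.062 0.114]
   tall 184 [420.  92.] [0.245 0.648 0.114]
   tall 217 [471. 125.] [0.453 0.659 0.116]
   tall 450 [505. 148.] [0.565 0.751 0.022]
   tall 112 [354. 162.] [0.342 0.286 0.102]
   tall 96 [406. 179.] [0.486 0.35  0.111]
   tall 370 [547. 196.] [0.78  0.593 0.114]
   tall 139 [357. 226.] [0.518 0.139 0.102]
   tall 230 [287. 243.] [ 0.441 -0.025  0.116]
   tall 149 [413. 276.] [0.717 0.141 0.104]
   tall 235 [303. 307.] [ 0.611 -0.109  0.115]
   tall 151 [187. 463.] [ 0.747 -0.514  0.115]
(372, 800, 3)
```

View pics/crop1.png

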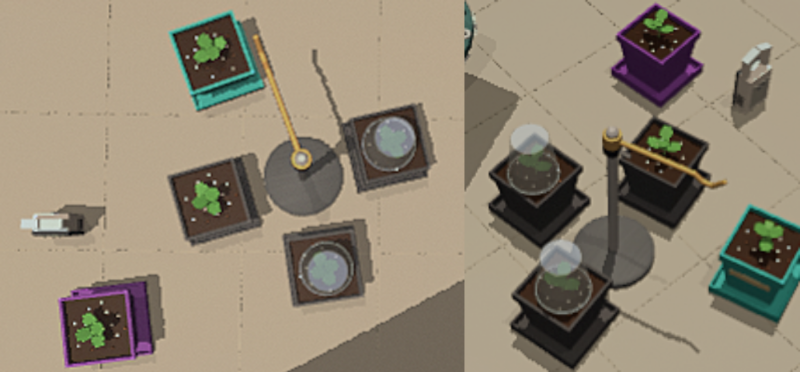

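Run:
```python
from h import *
from scipy.spatial.transform import Rotation as R
t=load('top0'); s=load('scene0')
for f,n in((t,'top'),(s,'scene')):
    P=cloud(f); z=P[...,2]
    mc=(z>.2745)&(z<.29)&(abs(P[...,0]-.56)<.05)&(abs(P[...,1]-.01)<.05); v,u=np.nonzero(mc)
    print(n,'cap',mc.sum(),np.round(np.nanmean(P[mc],0),4), 'onz', onz(f,[[u.mean(),v.mean()]],.278).round(4))
    m=(z>.02)&(z<.13)&(abs(P[...,0]-.487)<.07)&(abs(P[...,1]-.35)<.07)
    for lo,hi in((.02,.06),(.06,.08),(.08,.1),(.1,.112),(.113,.125)):
        k=m&(z>lo)&(z<hi)
        if k.sum()<5: continue
        q=P[k][:,:2]; r=cv2.minAreaRect((q*1000).astype(np.float32)); print(n,lo,k.sum(),'mean',q.mean(0).round(4),'rect',np.round(r[0],1),np.round(r[1],1),round(r[2],1),'rgb',f['img'][k].mean(0).round())
    gray=f['img'].mean(-1)
    for nm,k in(('dark',m&(gray<110)),('light',m&(gray>160))): print('  ',nm,k.sum(),np.nanmean(P[k],0).round(4))
print(R.from_rotvec(bot.sense()['tcp_rot']).as_matrix().round(3))
a=t['img'][235:285,140:200,::-1]; b=s['img'][165:215,380:430,::-1]
cv2.imwrite('pics/crop2.png',np.hstack([cv2.resize(a,None,fx=7,fy=7),cv2.resize(b,None,fx=7,fy=7)]))
```

```text
top cap 31 [0.562  0.0102 0.2768] onz [[0.5619 0.0102 0.278 ]]
top 0.02 65 mean [0.4874 0.3281] rect [491.8 332.4] [36.8 18.2] 27.2 rgb [68. 62. 56.]
top 0.06 181 mean [0.4856 0.3479] rect [486.4 350.8] [29.3 50. ] 1.0 rgb [133. 129. 120.]
top 0.08 18 mean [0.487  0.3363] rect [487.5 348.8] [ 9.8 45.6] 3.9 rgb [109. 104.  96.]
top 0.1 29 mean [0.4875 0.3468] rect [487.2 351.4] [11.7 50.8] 0.7 rgb [193. 201. 190.]
top 0.113 83 mean [0.4883 0.3502] rect [488.2 350.5] [ 9.4 48.2] 0.6 rgb [195. 204. 195.]
   dark 152 [0.4841 0.3355 0.0624]
   light 169 [0.4896 0.3521 0.101 ]
scene cap 22 [0.5624 0.0086 0.2769] onz [[0.5631 0.008  0.278 ]]
scene 0.02 178 mean [0.4956 0.3388] rect [497.6 344.3] [59.6 32.2] 62.1 rgb [81. 75. 65.]
scene 0.06 151 mean [0.4917 0.3461] rect [488.  347.6] [32.6 51.9] 1.5 rgb [127. 119. 106.]
scene 0.08 47 mean [0.4891 0.3451] rect [489.  349.2] [51.3 17.4] 90.0 rgb [97. 89. 78.]
scene 0.1 43 mean [0.4885 0.3446] rect [486.3 349.8] [14.7 55.9] 6.2 rgb [129. 127. 117.]
scene 0.113 47 mean [0.4875 0.3482] rect [487.1 345.9] [14.6 45.4] 7.5 rgb [171. 176. 167.]
   dark 311 [0.4929 0.3399 0.0598]
   light 79 [0.4875 0.3496 0.1016]
[[ 0.92   0.393 -0.   ]
 [ 0.393 -0.92   0.001]
 [ 0.    -0.001 -1.   ]]
```

View pics/crop2.png

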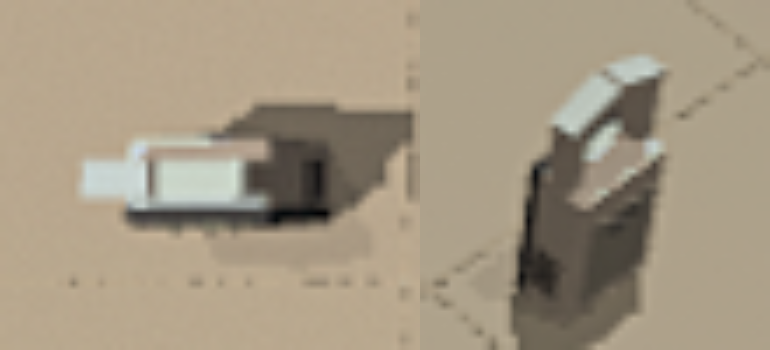

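The crop shows the sensor's white eye in the top view at about (160,260) and its dark front shell on the lower (-x) side. So the sensor stands square to the world at about (0.4875, 0.350), with the display facing -x (about 181°). The post axis is at about (0.561, 0.0095), the arm heading is about 21.5°, and the open pot's heading is about 106°. I'll lift, then go over the arm.

Request:
{"method": "drive_tool", "body": {"xyz": [[0,0,-0.03],[0,0,-0.04],[0,0,-0.04],[0.0302,-0.0243,0],[0.0302,-0.0243,0]], "yaw": [0,0,0,0,0], "jaw": [1,1,1,0,0]}}

```text
clock: 0.52
tcp_pos: [0.3116, -0.5762, 0.3263]
tcp_rot: [3.075, 0.626, 0.002]
ft_force: [0.7, 0.6, -0.4]
grip_width: 0.0805
```

Request:
{"method": "drive_tool", "body": {"xyz": [[0.0302,-0.0243,0],[0.0302,-0.0243,0],[0.0302,-0.0243,0],[0.0302,-0.0243,0],[0.0302,-0.0243,0]], "yaw": [0,0,0,0,0], "jaw": [-0.4,-0.4,-0.4,-0.4,-0.4]}}

```text
clock: 0.93
tcp_pos: [0.403, -0.4024, 0.3237]
tcp_rot: [-3.078, -0.63, 0.0]
ft_force: [1.2, -0.2, 0.2]
grip_width: 0.0473
```

Request:
{"method": "drive_tool", "body": {"xyz": [[0.0302,-0.0243,0],[0.0302,-0.0243,0],[0.0302,-0.0243,0],[0.0302,-0.0243,0],[0.0302,-0.0243,0]], "yaw": [0,0,0,0,0], "jaw": [-0.4,-0.4,-0.4,-0.4,-0.4]}}

```text
clock: 1.35
tcp_pos: [0.4941, -0.2313, 0.3239]
tcp_rot: [-3.078, -0.63, 0.0]
ft_force: [-0.2, -0.0, 0.1]
grip_width: 0.0274
```

Request:
{"method": "drive_tool", "body": {"xyz": [[0.0302,-0.0243,0],[0.0302,-0.0243,0],[0.0302,-0.0243,0],[0.0302,-0.0243,0],[0.0302,-0.0243,0]], "yaw": [0,0,0,0,1.6], "jaw": [-0.4,-0.4,-0.4,-0.4,-0.4]}}

```text
clock: 1.77
tcp_pos: [0.5852, -0.0601, 0.3238]
tcp_rot: [-3.086, -0.588, 0.0]
ft_force: [0.5, -0.2, 0.1]
grip_width: 0.0276
```

Request:
{"method": "drive_tool", "body": {"xyz": [[0.0302,-0.0243,0],[0.025,-0.02,0],[0.01,-0.01,0],[0,0,0],[0,0,0]], "yaw": [0,0,0,0,0], "jaw": [-0.4,-0.4,-0.4,-0.4,-0.4]}}

```text
clock: 2.18
tcp_pos: [0.6252, 0.0124, 0.3234]
tcp_rot: [3.086, 0.589, -0.002]
ft_force: [0.4, -0.5, 0.6]
grip_width: 0.027
```

```bash
cat >> h.py <<'E'
from scipy.spatial.transform import Rotation as R
def step(target,head,t0=None):
    # shift in tool axes to a world TCP target, and yaw (deg) to a tool-x heading
    s=bot.sense(); M=R.from_rotvec(s['tcp_rot']).as_matrix(); d=np.array(target)-s['tcp_pos']
    h=np.degrees(np.arctan2(M[1,0],M[0,0])); y=-(head-h+180)%360-180
    y=-((head-h+180)%360-180)
    print('tcp',s['tcp_pos'].round(4),'head',h.round(2),'shift',(M.T@d).round(4),'yaw',round(y,2),'F',np.round(s['ft_force'],1),'w',round(s['grip_width'],4),'q',np.round(s['joint_pos'],2),'t',s['clock'])
E
python3 - <<'E'
from h import *
a=np.radians(21.5); step([.561+.085*np.cos(a),.0095+.085*np.sin(a),.241],21.5)
f=grab('scene','s1'); g=grab('top','t1')
cv2.imwrite('pics/c3.png',np.hstack([cv2.resize(f['img'][150:300,270:430,::-1],(400,375)),cv2.resize(g['img'][120:270,240:400,::-1],(400,375))]))
E
```

```text
tcp [0.6252 0.0124 0.3234] head 21.6 shift [ 0.0243 -0.0208  0.0824] yaw 0.1 F [ 0.4 -0.5  0.6] w 0.027 q [-0.02  0.15  1.81 -0.    1.18  1.18] t 2.1833
```

View pics/c3.png

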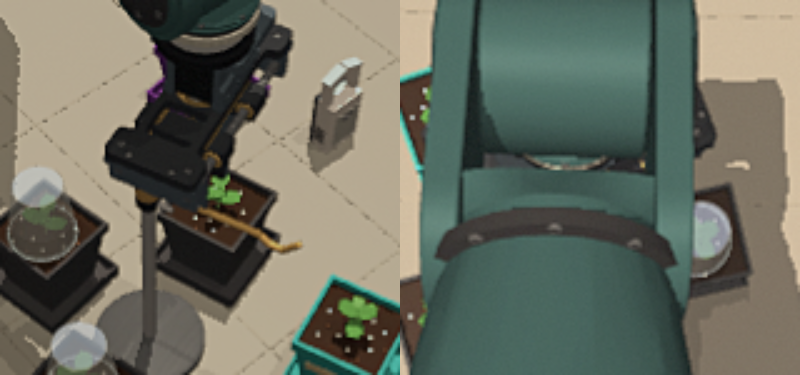

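The hook is still free and the gripper is beside and above it, with its long side across the arm. Next I centre it over the rod and lower.

Request:
{"method": "drive_tool", "body": {"xyz": [[0.0243,-0.0208,0],[0,0,0],[0,0,0.03],[0,0,0.03],[0,0,0.022]], "yaw": [0,0,0,0,0], "jaw": [-0.4,-0.4,-0.4,-0.4,-0.4]}}

```text
clock: 2.7
tcp_pos: [0.6394, 0.0393, 0.2401]
tcp_rot: [-3.087, -0.585, 0.001]
ft_force: [-0.3, -0.3, -0.2]
grip_width: 0.0273
```

Request:
{"method": "drive_tool", "body": {"xyz": [[0,0,0],[0,0,0],[0,0,0],[0,0,0]], "yaw": [0,0,0,0], "jaw": [-0.7,-0.7,-0.7,-0.7]}}

```text
clock: 3.03
tcp_pos: [0.6414, 0.0402, 0.244]
tcp_rot: [3.086, 0.586, 0.004]
ft_force: [0.3, 0.0, 0.8]
grip_width: 0.0136
```

Run:
```python
from h import *
a=np.radians(21.5); step([.561+.085*np.cos(a),.0095+.085*np.sin(a),.241],21.5)
f=grab('scene','s2'); cv2.imwrite('pics/c4.png',cv2.resize(f['img'][160:280,270:430,::-1],(640,480),interpolation=cv2.INTER_CUBIC))
# row shifts for arc steps of 6.5 deg about axis at r=.085, in tool axes at step start
d=np.radians(6.5); print(.085*(np.cos(d)-1), .085*np.sin(d))
```

```text
tcp [0.6414 0.0402 0.244 ] head 21.51 shift [-0.001  -0.0009  0.003 ] yaw 0.01 F [0.3 0.  0.8] w 0.0136 q [ 0.03  0.26  1.84 -0.    1.04  1.22] t 3.0333
-0.0005463922674900663 0.009622273170272071
```

View pics/c4.png

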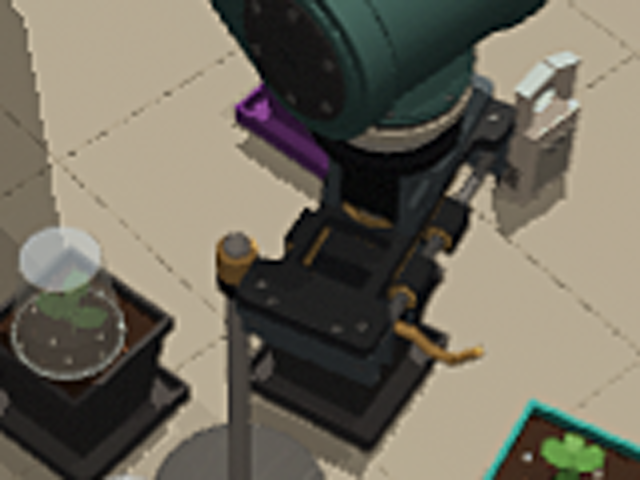

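Request:
{"method": "drive_tool", "body": {"xyz": [[-0.0005,-0.0096,0.002],[-0.0005,-0.0096,0],[-0.0005,-0.0096,0],[-0.0005,-0.0096,0],[-0.0005,-0.0096,0]], "yaw": [-6.5,-6.5,-6.5,-6.5,-6.5], "jaw": [-0.7,-0.7,-0.7,-0.7,-0.7]}}

```text
clock: 3.5
tcp_pos: [0.6122, 0.0786, 0.2414]
tcp_rot: [2.794, 1.435, 0.004]
ft_force: [1.4, -0.2, -0.3]
grip_width: 0.0135
```

Run:
```python
from h import *
a=np.radians(54); step([.561+.085*np.cos(a),.0095+.085*np.sin(a),.241],54)
```

```text
tcp [0.6122 0.0786 0.2414] head 54.36 shift [-0.001  -0.0008  0.0004] yaw 0.36 F [ 1.4 -0.2 -0.3] w 0.0135 q [ 0.09  0.22  1.89 -0.    1.03  0.71] t 3.5
```

Tracking well.

Request:
{"method": "drive_tool", "body": {"xyz": [[-0.001,-0.0096,0],[-0.0005,-0.0096,0],[-0.0005,-0.0096,0],[-0.0005,-0.0096,0],[-0.0005,-0.0096,0]], "yaw": [-6.5,-6.5,-6.5,-6.5,-6.5], "jaw": [-0.7,-0.7,-0.7,-0.7,-0.7]}}

```text
clock: 3.92
tcp_pos: [0.5671, 0.0944, 0.2414]
tcp_rot: [2.28, 2.159, 0.003]
ft_force: [1.1, -0.0, 0.1]
grip_width: 0.0134
```

Request:
{"method": "drive_tool", "body": {"xyz": [[-0.0005,-0.0096,0],[-0.0005,-0.0096,0],[-0.0005,-0.0096,0],[0,0,0],[0,0,0]], "yaw": [-6.5,-6.5,-6.5,0,0], "jaw": [-0.7,-0.7,-0.7,-0.7,-0.7]}}

```text
clock: 4.33
tcp_pos: [0.5386, 0.091, 0.241]
tcp_rot: [1.894, 2.505, 0.002]
ft_force: [-0.3, 0.4, -0.5]
grip_width: 0.0137
```

Run:
```python
from h import *
a=np.radians(106); step([.561+.085*np.cos(a),.0095+.085*np.sin(a),.241],106)
```

```text
tcp [0.5386 0.091  0.241 ] head 105.83 shift [ 0.0005 -0.001   0.    ] yaw -0.17 F [-0.3  0.4 -0.5] w 0.0137 q [ 0.12  0.1   2.03 -0.    1.01 -0.15] t 4.3333
```

Request:
{"method": "drive_tool", "body": {"xyz": [[0,-0.001,0],[0,0,0],[0,0,0],[0,0,0],[0,0,0]], "yaw": [0,0,0,0,0], "jaw": [-1,-1,-1,-1,-1], "grip_force": 8}}

```text
clock: 4.75
tcp_pos: [0.5379, 0.0908, 0.2405]
tcp_rot: [1.891, 2.508, 0.001]
ft_force: [-0.7, -0.6, 5.9]
grip_width: 0.0064
```

Request:
{"method": "drive_tool", "body": {"xyz": [[0,0,0],[0,0,0],[0,0,0],[0,0,-0.03],[0,0,-0.04]], "yaw": [0,0,0,0,0], "jaw": [-0.5,-0.5,-0.5,-0.5,-0.5]}}

```text
clock: 5.17
tcp_pos: [0.5353, 0.0905, 0.3076]
tcp_rot: [-1.888, -2.506, 0.007]
ft_force: [1.4, 0.4, 0.6]
grip_width: 0.0232
```

Request:
{"method": "drive_tool", "body": {"xyz": [[0,0,-0.03],[0.04,0,0],[0.04,0,0],[0.04,0,0],[0.04,0,0]], "yaw": [0,0,0,0,0], "jaw": [-0.5,1,1,1,1]}}

```text
clock: 5.58
tcp_pos: [0.4922, 0.2459, 0.3401]
tcp_rot: [1.891, 2.508, 0.0]
ft_force: [1.6, 0.2, 0.0]
grip_width: 0.0464
```

Request:
{"method": "drive_tool", "body": {"xyz": [[0.04,0,0],[0,0.0,0],[0,0,0]], "yaw": [-7,-7,-7], "jaw": [1,1,1]}}

```text
clock: 5.83
tcp_pos: [0.481, 0.2849, 0.3396]
tcp_rot: [-1.388, -2.818, 0.001]
ft_force: [-0.2, -0.7, 0.1]
grip_width: 0.0664
```

Run:
```python
from h import *
f=grab('scene','s3'); t=grab('top','t3')
step([.4875,.350,.20],181)
for f,n in((t,'top'),(f,'scene')):
    P=cloud(f); z=P[...,2]; hsv=cv2.cvtColor(f['img'],cv2.COLOR_RGB2HSV)
    m=(hsv[...,0]>10)&(hsv[...,0]<28)&(hsv[...,1]>110)&(z>0.24)&(z<0.275)&(abs(P[...,0]-.55)<.07)&(P[...,1]>-.02)&(P[...,1]<.18)
    if m.sum()<20: print(n,'few',m.sum()); continue
    v,u=np.nonzero(m); Q=onz(f,np.c_[u,v],.26); c=np.median(Q,0); w=np.linalg.svd(Q-Q.mean(0),full_matrices=False)[2][0]; w*=np.sign(w[1])
    k=(Q-c)@w; print(n,m.sum(),Q.mean(0).round(4),'dir',np.degrees(np.arctan2(w[1],w[0])),'tip',Q[k.argmax()].round(4))
cv2.imwrite('pics/c5.png',np.hstack([cv2.resize(load('s3')['img'][120:300,250:450,::-1],(400,360)),cv2.resize(t['img'][170:350,130:330,::-1],(400,360))]))
```

```text
tcp [0.4816 0.2835 0.3397] head 127.23 shift [0.0494 0.045  0.1396] yaw -53.77 F [-0.1 -0.9 -0.3] w 0.0745 q [ 0.49  0.02  1.93 -0.    1.2  -0.16] t 5.9333
top 273 [0.5437 0.0727 0.26  ] dir 106.13313082578026 tip [0.5185 0.1534 0.26  ]
scene 217 [0.5474 0.0598 0.26  ] dir 107.1105687339269 tip [0.5131 0.1587 0.26  ]
```

View pics/c5.png

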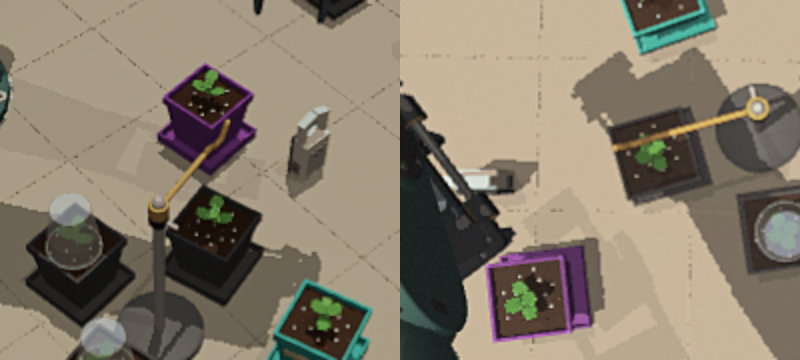

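The hook heads about 106.3° and, in the right-hand crop, passes over the open grey pot. It matches both the commanded heading and the seedling heading (106–107°). Now the sensor: turn the tool to heading 181°, move over the eye, check.

Request:
{"method": "drive_tool", "body": {"xyz": [[0,0,0],[0,0,0],[0,0,0],[0,0,0],[0,0,0]], "yaw": [-6.8,-6.8,-6.8,-6.8,-6.8], "jaw": [1,1,1,1,1]}}

```text
clock: 6.35
tcp_pos: [0.4821, 0.2825, 0.3398]
tcp_rot: [-0.518, -3.098, 0.0]
ft_force: [0.3, -0.6, 0.5]
grip_width: 0.0911
```

Request:
{"method": "drive_tool", "body": {"xyz": [[0,0,0],[0,0,0],[0,0,0],[-0.0038,0.033,0.04],[-0.0038,0.033,0.04]], "yaw": [-6.8,-6.8,-6.2,0,0], "jaw": [1,1,1,1,1]}}

```text
clock: 6.77
tcp_pos: [0.4887, 0.3361, 0.2769]
tcp_rot: [-0.012, 3.138, 0.004]
ft_force: [0.4, 0.3, -0.9]
grip_width: 0.0913
```

Request:
{"method": "drive_tool", "body": {"xyz": [[0,0,0.03],[0,0,0],[0,0,0]], "yaw": [0,0,0], "jaw": [1,1,1]}}

```text
clock: 7.02
tcp_pos: [0.4868, 0.3351, 0.245]
tcp_rot: [0.017, -3.139, 0.003]
ft_force: [0.7, 0.3, 0.8]
grip_width: 0.0912
```

Run:
```python
from h import *
f=grab('scene','s4'); P=cloud(f)
step([.488,.350,.075],181)
z=P[...,2]
m=(z>.1)&(z<.125)&(abs(P[...,0]-.487)<.05)&(abs(P[...,1]-.35)<.05)
q=P[m]; print(m.sum(),np.round(np.nanmin(q,0),3),np.round(np.nanmax(q,0),3))
cv2.imwrite('pics/c6.png',cv2.resize(f['img'][110:230,340:500,::-1],(640,480),interpolation=cv2.INTER_CUBIC))
```

```text
tcp [0.4877 0.3355 0.2468] head -179.34 shift [-0.0005  0.0145  0.1718] yaw -0.34 F [-0.4 -0.3 -0.1] w 0.0911 q [ 0.56  0.17  1.94 -0.    1.03 -1.02] t 7.0667
92 [0.478 0.322 0.1  ] [0.496 0.377 0.12 ]
```

View pics/c6.png

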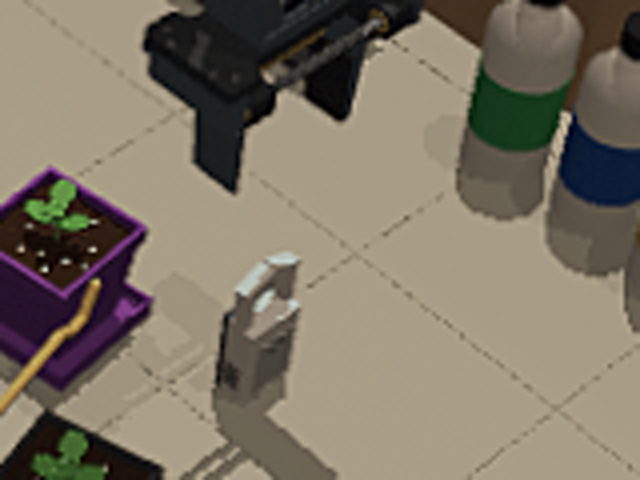

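The sensor is undisturbed, and its dark shell (crop (225,370)) is on the -x side. The fingers straddle its y direction. Now I lower around the rails and close.

Request:
{"method": "drive_tool", "body": {"xyz": [[-0.0005,0.0145,0],[0,0,0.038],[0,0,0.04],[0,0,0.04],[0,0,0.035]], "yaw": [-0.3,0,0,0,0], "jaw": [1,1,1,1,1]}}

```text
clock: 7.48
tcp_pos: [0.4887, 0.3513, 0.0931]
tcp_rot: [-0.029, 3.139, 0.003]
ft_force: [0.4, 1.5, -0.9]
grip_width: 0.0914
```

Request:
{"method": "drive_tool", "body": {"xyz": [[0,0,0.018],[0,0,0],[0,0,0],[0,0,0],[0,0,0]], "yaw": [0,0,0,0,0], "jaw": [1,1,0.3,0.2,0.2]}}

```text
clock: 7.9
tcp_pos: [0.489, 0.3514, 0.0774]
tcp_rot: [-0.03, 3.138, 0.003]
ft_force: [0.1, -0.0, -1.0]
grip_width: 0.0739
```

Run:
```python
from h import *
step([.488,.350,.075],181)
```

```text
tcp [0.489  0.3514 0.0774] head -178.89 shift [ 0.0011 -0.0014  0.0024] yaw 0.11 F [ 0.1 -0.  -1. ] w 0.0739 q [ 0.58  0.42  1.98  0.    0.73 -1.01] t 7.9
```

Request:
{"method": "drive_tool", "body": {"xyz": [[0.001,-0.001,0],[0,0,0],[0,0,0],[0,0,0],[0,0,0]], "yaw": [0,0,0,0,0], "jaw": [0,-1,-1,-1,-1], "grip_force": 25}}

```text
clock: 8.32
tcp_pos: [0.487, 0.3499, 0.0754]
tcp_rot: [-0.031, 3.14, 0.002]
ft_force: [-0.5, 3.0, 5.8]
grip_width: 0.0508
```

Request:
{"method": "drive_tool", "body": {"xyz": [[0,0,0],[0,0,0],[0,0,-0.01],[0,0,-0.02],[0,0,-0.03]], "yaw": [0,0,0,0,0], "jaw": [-1,-1,-1,-1,-1]}}

```text
clock: 8.73
tcp_pos: [0.4851, 0.3483, 0.1337]
tcp_rot: [0.031, -3.138, 0.004]
ft_force: [-0.3, -0.7, -0.6]
grip_width: 0.0508
```

Run:
```python
from h import *
step([.488,.350,.28],105.9)
```

```text
tcp [0.4851 0.3483 0.1337] head -178.86 shift [-0.0024  0.0013 -0.1463] yaw 75.24 F [-0.3 -0.7 -0.6] w 0.0508 q [ 0.58  0.33  1.98 -0.    0.84 -1.01] t 8.7333
```

Request:
{"method": "drive_tool", "body": {"xyz": [[0,0,-0.03],[0,0,-0.03],[0,0,-0.03],[0,0,-0.018],[0,0,0]], "yaw": [0,0,5,5.2,6], "jaw": [-1,-1,-1,-1,-1]}}

```text
clock: 9.15
tcp_pos: [0.488, 0.3502, 0.2477]
tcp_rot: [0.418, 3.109, 0.005]
ft_force: [0.4, 0.3, -0.3]
grip_width: 0.0508
```

Request:
{"method": "drive_tool", "body": {"xyz": [[0,0,0],[0,0,0],[0,0,0],[0,0,0],[0,0,0]], "yaw": [6,6,6,6,6], "jaw": [-1,-1,-1,-1,-1]}}

```text
clock: 9.57
tcp_pos: [0.4862, 0.349, 0.2431]
tcp_rot: [-1.211, -2.898, 0.001]
ft_force: [-0.1, -0.8, -1.7]
grip_width: 0.0512
```

Request:
{"method": "drive_tool", "body": {"xyz": [[0,0,0],[0,0,0],[0,0,0],[0,0,0],[0,0,0]], "yaw": [6,6,6,6,5], "jaw": [-1,-1,-1,-1,-1]}}

```text
clock: 9.98
tcp_pos: [0.4862, 0.349, 0.243]
tcp_rot: [-1.899, -2.503, 0.001]
ft_force: [-0.2, -0.0, -2.0]
grip_width: 0.0507
```

Run:
```python
from h import *
a=np.radians(106); ax=np.array([.5605,.0085])
step([*(ax+.20*np.array([np.cos(a),np.sin(a)])),.2425],106)
```

```text
tcp [0.4862 0.349  0.243 ] head 105.62 shift [-0.1479 -0.0215  0.0006] yaw -0.38 F [-0.2 -0.  -2. ] w 0.0507 q [ 0.58  0.19  1.93 -0.    1.03  0.31] t 9.9833
```

Request:
{"method": "drive_tool", "body": {"xyz": [[-0.03,-0.0045,0],[-0.03,-0.0045,0],[-0.03,-0.0045,0],[-0.03,-0.004,0],[-0.0279,-0.004,0]], "yaw": [-0.4,0,0,0,0], "jaw": [-1,-1,-1,-1,-1]}}

```text
clock: 10.4
tcp_pos: [0.5069, 0.1997, 0.2431]
tcp_rot: [-1.883, -2.515, 0.001]
ft_force: [1.2, 0.8, -0.7]
grip_width: 0.0507
```

Request:
{"method": "drive_tool", "body": {"xyz": [[0,0,0],[0,0,0],[0,0,0]], "yaw": [0,0,0], "jaw": [-1,-1,-1]}}

```text
clock: 10.65
tcp_pos: [0.5072, 0.2015, 0.2431]
tcp_rot: [-1.884, -2.514, 0.0]
ft_force: [0.2, 0.4, -1.2]
grip_width: 0.0506
```

Run:
```python
from h import *
f=grab('scene','s5')
a=np.radians(106); ax=np.array([.5605,.0085]); u=np.array([np.cos(a),np.sin(a)])
step([*(ax+.127*u),.2425],106)
p=bot.sense()['tcp_pos']
print('proj eye',proj(f,p+[0,0,.035]).round(1),'seat',proj(f,[*(ax+.127*u),.2555]).round(1),'tip',proj(f,[*(ax+.151*u),.2715]).round(1))
cv2.imwrite('pics/c7.png',cv2.resize(f['img'][130:250,310:470,::-1],(800,600),interpolation=cv2.INTER_CUBIC))
```

```text
tcp [0.5072 0.2019 0.243 ] head 106.35 shift [-0.0736 -0.0025  0.0005] yaw 0.35 F [ 0.2 -0.1 -1.8] w 0.0511 q [0.34 0.1  2.03 0.   1.01 0.05] t 10.7
proj eye [[376.1 164.8]] seat [[358.6 190. ]] tip [[364.3 179.1]]
```

View pics/c7.png

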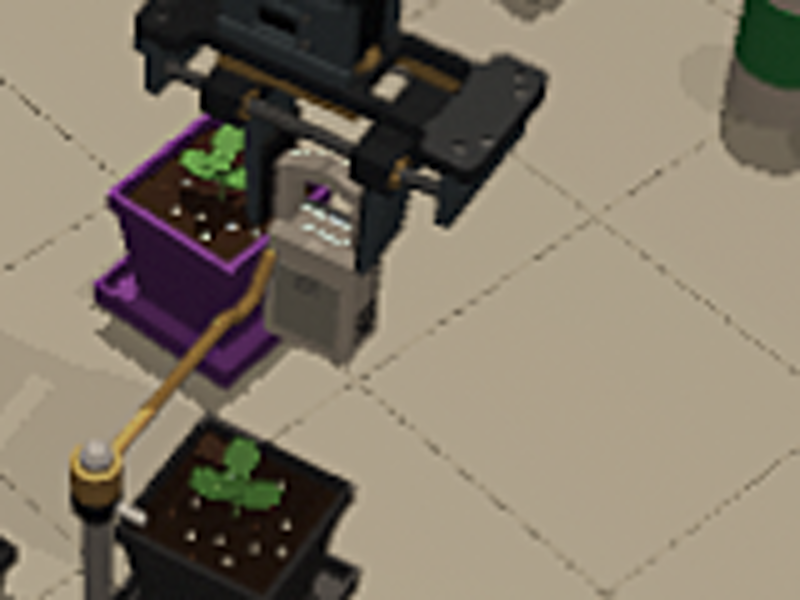

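The eye is aligned with the hook tip (crop (272,255), predicted to 2 px), and the dark display shell is on the outer side. Sliding the eye over the tip.

Request:
{"method": "drive_tool", "body": {"xyz": [[-0.012,-0.0025,0],[-0.015,0,0],[-0.015,0,0],[0,0,0],[0,0,0]], "yaw": [0.3,0,0,0,0], "jaw": [-1,-1,-1,-1,-1]}}

```text
clock: 11.12
tcp_pos: [0.5166, 0.1603, 0.2428]
tcp_rot: [-1.89, -2.509, 0.0]
ft_force: [-0.0, 0.6, -1.4]
grip_width: 0.0508
```

Request:
{"method": "drive_tool", "body": {"xyz": [[-0.012,0,0],[-0.012,0,0],[-0.0075,0,0],[0,0,0],[0,0,0]], "yaw": [0,0,0,0,0], "jaw": [-1,-1,-1,-1,-1]}}

```text
clock: 11.53
tcp_pos: [0.5255, 0.1297, 0.2428]
tcp_rot: [-1.891, -2.509, -0.0]
ft_force: [-0.3, 0.4, -1.6]
grip_width: 0.0511
```

Run:
```python
from h import *
f=grab('scene','s6')
a=np.radians(106); ax=np.array([.5605,.0085]); u=np.array([np.cos(a),np.sin(a)])
step([*(ax+.127*u),.2205],106)
cv2.imwrite('pics/c8.png',cv2.resize(f['img'][140:245,300:440,::-1],(800,600),interpolation=cv2.INTER_CUBIC))
```

```text
tcp [0.5254 0.13   0.2428] head 106.0 shift [0.0005 0.0003 0.0223] yaw 0.0 F [-0.1 -0.2 -1.6] w 0.051 q [ 0.2   0.09  2.04  0.    1.01 -0.08] t 11.5833
```

View pics/c8.png

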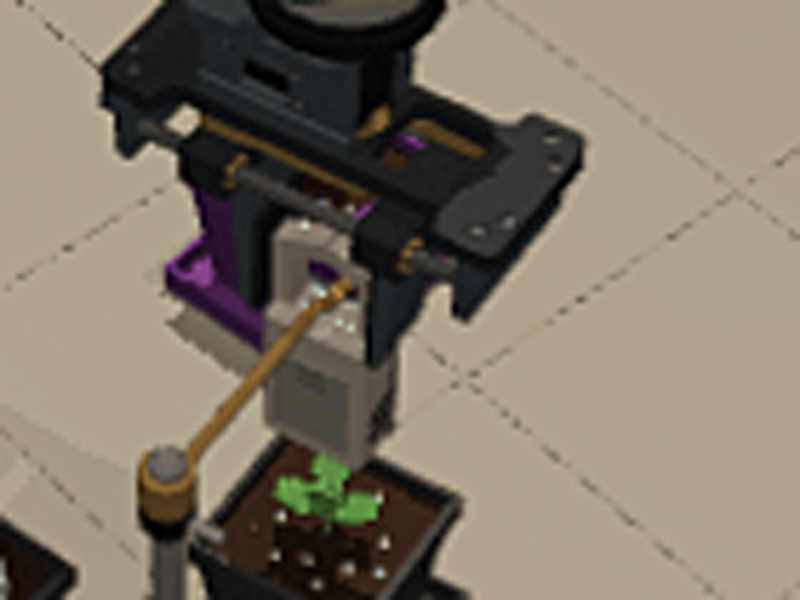

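The rod threads through the eye (crop (335,290)) with no contact force. Lowering gently.

Request:
{"method": "drive_tool", "body": {"xyz": [[0,0,0.006],[0,0,0.006],[0,0,0.006],[0,0,0],[0,0,0]], "yaw": [0,0,0,0,0], "jaw": [-1,-1,-1,-1,-1]}}

```text
clock: 12.0
tcp_pos: [0.525, 0.1302, 0.2241]
tcp_rot: [-1.889, -2.509, 0.001]
ft_force: [0.2, -0.4, -1.1]
grip_width: 0.0508
```

Request:
{"method": "drive_tool", "body": {"xyz": [[0,0,0.002],[0,0,0],[0,0,0]], "yaw": [0,0,0], "jaw": [-1,-1,-1]}}

```text
clock: 12.25
tcp_pos: [0.5254, 0.1301, 0.2229]
tcp_rot: [1.89, 2.51, 0.0]
ft_force: [0.2, -0.3, -0.9]
grip_width: 0.0509
```

Request:
{"method": "drive_tool", "body": {"xyz": [[0,0,0.0015],[0,0,0],[0,0,0]], "yaw": [0,0,0], "jaw": [-1,-1,-1]}}

```text
clock: 12.5
tcp_pos: [0.5254, 0.1301, 0.2214]
tcp_rot: [1.89, 2.509, 0.0]
ft_force: [1.0, -0.2, -0.3]
grip_width: 0.0508
```

Request:
{"method": "drive_tool", "body": {"xyz": [[0,0,0.001],[0,0,0],[0,0,0]], "yaw": [0,0,0], "jaw": [-1,-1,-1]}}

```text
clock: 12.75
tcp_pos: [0.5256, 0.1302, 0.2206]
tcp_rot: [1.89, 2.509, 0.001]
ft_force: [-0.7, -0.1, 2.9]
grip_width: 0.0511
```

Request:
{"method": "drive_tool", "body": {"xyz": [[0,0,0.001],[0,0,0],[0,0,0]], "yaw": [0,0,0], "jaw": [-1,-1,-1]}}

```text
clock: 13.0
tcp_pos: [0.5259, 0.1302, 0.22]
tcp_rot: [1.889, 2.509, 0.001]
ft_force: [-0.0, 0.3, 7.7]
grip_width: 0.0507
```

Contact came at the expected height (TCP 0.2207). I'll ease up 1 mm, open gently, let it settle, and look.

Request:
{"method": "drive_tool", "body": {"xyz": [[0,0,-0.0012],[0,0,0],[0,0,0],[0,0,0],[0,0,0]], "yaw": [0,0,0,0,0], "jaw": [-1,-1,0.13,0.15,0.18], "grip_force": 10}}

```text
clock: 13.42
tcp_pos: [0.5252, 0.13, 0.2204]
tcp_rot: [-1.89, -2.509, 0.0]
ft_force: [0.3, 0.1, -1.7]
grip_width: 0.0534
```

Request:
{"method": "drive_tool", "body": {"xyz": [[0,0,0],[0,0,0],[0,0,0],[0,0,0],[0,0,0]], "yaw": [0,0,0,0,0], "jaw": [0.22,0.3,0.4,0.5,0.6]}}

```text
clock: 13.83
tcp_pos: [0.5253, 0.1301, 0.2205]
tcp_rot: [-1.89, -2.51, 0.0]
ft_force: [0.9, 0.7, -0.6]
grip_width: 0.0716
```

Request:
{"method": "drive_tool", "body": {"xyz": [[0,0,0],[0,0,0],[0,0,0],[0,0,0],[0,0,0]], "yaw": [0,0,0,0,0], "jaw": [0.7,0.8,0.8,0.8,0.8]}}

```text
clock: 14.25
tcp_pos: [0.5253, 0.1301, 0.2205]
tcp_rot: [-1.89, -2.51, -0.0]
ft_force: [-0.1, 0.2, 0.9]
grip_width: 0.0815
```

Run:
```python
from h import *
f=grab('scene','s7')
step([.5255,.1306,.30],106)
cv2.imwrite('pics/c9.png',cv2.resize(f['img'][140:245,300:440,::-1],(800,600),interpolation=cv2.INTER_CUBIC))
```

```text
tcp [0.5253 0.1301 0.2205] head 106.03 shift [ 0.0004  0.0003 -0.0795] yaw 0.03 F [-0.4 -0.5  0.3] w 0.0817 q [ 0.2   0.12  2.05 -0.    0.97 -0.08] t 14.3
```

View pics/c9.png

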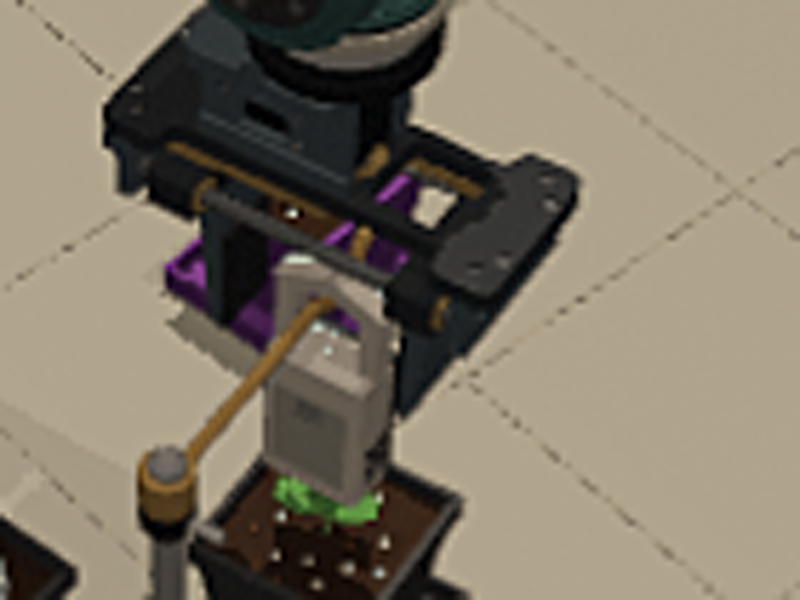

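The sensor hangs on the rod by the eye's roof with the fingers clear on both sides. I'll rise straight up and retreat outward.

Request:
{"method": "drive_tool", "body": {"xyz": [[0,0,-0.01],[0,0,-0.02],[0,0,-0.025],[0,0,-0.03],[0,0,-0.04]], "yaw": [0,0,0,0,0], "jaw": [0.8,0.8,0.8,0.8,0.8]}}

```text
clock: 14.72
tcp_pos: [0.5242, 0.1299, 0.3459]
tcp_rot: [-1.889, -2.508, 0.003]
ft_force: [0.4, 0.3, -1.0]
grip_width: 0.0821
```

Request:
{"method": "drive_tool", "body": {"xyz": [[0.04,0,0],[0.04,0,0],[0.04,0,0],[0.04,0,0],[0.04,0,0]], "yaw": [0,0,0,0,0], "jaw": [0.8,0.8,0.8,0.8,0.8]}}

```text
clock: 15.13
tcp_pos: [0.4692, 0.324, 0.3466]
tcp_rot: [1.89, 2.509, 0.001]
ft_force: [1.5, -0.5, -0.2]
grip_width: 0.0822
```

Request:
{"method": "drive_tool", "body": {"xyz": [[0.04,0,0],[0,0,0],[0,0,0],[0,0,0],[0,0,0]], "yaw": [0,0,0,0,0], "jaw": [0.8,0.8,0.8,0.8,0.8]}}

```text
clock: 15.55
tcp_pos: [0.4594, 0.3599, 0.3459]
tcp_rot: [1.891, 2.509, 0.0]
ft_force: [-1.1, -0.1, 0.9]
grip_width: 0.082
```

Request:
{"method": "drive_tool", "body": {"xyz": [[0,0,0],[0,0,0],[0,0,0],[0,0,0],[0,0,0]], "yaw": [0,0,0,0,0], "jaw": [0.8,0.8,0.8,0.8,0.8]}}

```text
clock: 15.97
tcp_pos: [0.4592, 0.3605, 0.3455]
tcp_rot: [-1.89, -2.509, 0.0]
ft_force: [-0.2, -0.5, -0.0]
grip_width: 0.0819
```

Run:
```python
from h import *
f=grab('scene','s8'); t=grab('top','t8')
def st(f):
    P=cloud(f); z=P[...,2]; m=(z>.14)&(z<.275)&(abs(P[...,0]-.525)<.06)&(abs(P[...,1]-.135)<.05)
    for lo,hi in((.14,.18),(.18,.215),(.225,.25),(.255,.27)):
        k=m&(z>lo)&(z<hi)
        if k.sum()>8:
            r=cv2.minAreaRect((P[k][:,:2]*1000).astype(np.float32)); print(lo,k.sum(),P[k].mean(0).round(4),np.round(r[0],1),np.round(r[1],1),round(r[2],1))
    print('top z',np.nanmax(z[m]),'low',np.nanmin(z[m]))
st(f);st(t)
a,b=load('s0') if False else load('scene0'),f
for y in range(8): pass
f2=grab('scene','s9'); d=np.abs(f2['img'].astype(int)-f['img'])[140:245,300:440].max(); print('motion diff',d)
t0=load('top0')
for nm,(x0,x1,y0,y1) in dict(tape=(420,465,230,275),pots=(300,385,190,310),spare=(405,445,175,215)).items():
    print(nm,(np.abs(t0['img'].astype(int)-t['img'])[y0:y1,x0:x1].max(-1)>60).mean().round(4))
step([.5255,.1306,.30],106)
cv2.imwrite('pics/c10.png',np.hstack([cv2.resize(f['img'][130:330,240:440,::-1],(400,400)),cv2.resize(t['img'][170:320,230:380,::-1],(400,400))]))
```

```text
0.14 196 [0.538  0.1171 0.1638] [537.3 117.6] [55.1 28.3] 44.2
0.18 220 [0.5373 0.1182 0.1972] [537.1 118.1] [55.8 29.2] 44.2
0.225 83 [0.5301 0.1266 0.2375] [526.  125.5] [54.3 18.8] 17.5
0.255 167 [0.529  0.1254 0.2606] [530.6 121.1] [50.9 55.3] 58.9
top z 0.2703819867557379 low 0.14371481878596293
0.14 42 [0.5247 0.1125 0.1667] [525.5 113.5] [22.6 55.9] 76.0
0.18 65 [0.5258 0.1143 0.1991] [524.1 115.4] [23.2 56.2] 75.4
0.225 20 [0.5297 0.1242 0.2378] [527.3 124.4] [48.2  3.5] 14.8
0.255 249 [0.5281 0.1241 0.2608] [534.9 121.6] [46.7 61.6] 43.5
top z 0.27321021289543235 low 0.14678080240884706
motion diff 57
tape 0.0528
pots 0.0487
spare 0.0
tcp [0.4591 0.3607 0.3455] head 106.03 shift [-0.2395  0.0003  0.0455] yaw 0.03 F [ 0.2 -0.2 -0.3] w 0.0822 q [ 0.63  0.06  1.87 -0.    1.21  0.35] t 16.1167
```

View pics/c10.png

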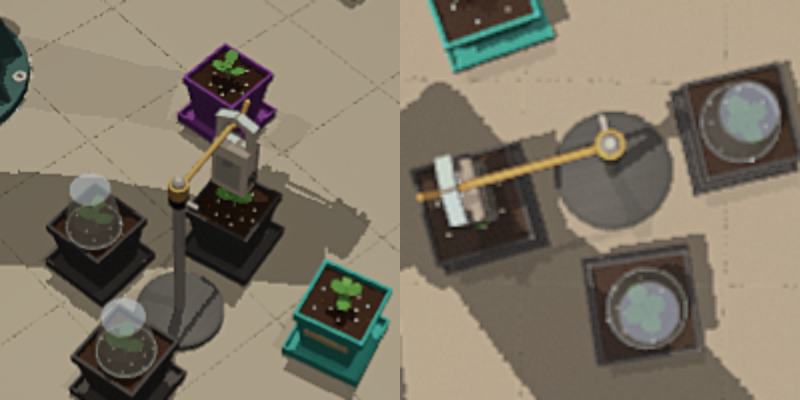

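The sensor hangs on the hook over the open seedling, and the pots and domes stand as before. The image difference of 57 may be a slight swing, so I'll wait and recheck before handing in.

Request:
{"method": "drive_tool", "body": {"xyz": [[0,0,0],[0,0,0],[0,0,0],[0,0,0],[0,0,0]], "yaw": [0,0,0,0,0], "jaw": [0.8,0.8,0.8,0.8,0.8]}}

```text
clock: 16.53
tcp_pos: [0.459, 0.3608, 0.3455]
tcp_rot: [-1.89, -2.51, 0.0]
ft_force: [-0.9, -0.3, 0.6]
grip_width: 0.0819
```

Request:
{"method": "drive_tool", "body": {"xyz": [[0,0,0],[0,0,0],[0,0,0],[0,0,0],[0,0,0]], "yaw": [0,0,0,0,0], "jaw": [0.8,0.8,0.8,0.8,0.8]}}

```text
clock: 16.95
tcp_pos: [0.459, 0.3608, 0.3456]
tcp_rot: [-1.89, -2.51, -0.0]
ft_force: [0.2, -0.2, -0.2]
grip_width: 0.0822
```

Request:
{"method": "drive_tool", "body": {"xyz": [[0,0,0],[0,0,0],[0,0,0],[0,0,0],[0,0,0]], "yaw": [0,0,0,0,0], "jaw": [0.8,0.8,0.8,0.8,0.8]}}

```text
clock: 17.37
tcp_pos: [0.459, 0.3608, 0.3455]
tcp_rot: [-1.89, -2.51, 0.0]
ft_force: [-0.1, 0.0, -0.2]
grip_width: 0.082
```

Run:
```python
from h import *
F=[]
for i in range(8):
    f=grab('scene',f'm{i}'); P=cloud(f); z=P[...,2]
    m=(z>.15)&(z<.19)&(abs(P[...,0]-.53)<.06)&(abs(P[...,1]-.125)<.05)
    F.append(f['img'].astype(int)); print(m.sum(),P[m].mean(0).round(4), end=' | ')
print()
for i in range(1,8): print((np.abs(F[i]-F[0])[140:245,300:440].max(-1)>40).sum(), (np.abs(F[i]-F[0])[140:245,240:280].max(-1)>40).sum())
t0,t=load('top0'),grab('top','t9')
for f,n in((t0,'before'),(t,'after')):
    P=cloud(f); z=P[...,2]
    for lo,hi,x,y,nm in((.156,.168,.602,-.107,'domeA'),(.156,.168,.433,-.024,'domeB'),(.07,.09,.71,-.25,'spare'),(.015,.03,.52,-.29,'tape')):
        k=(z>lo)&(z<hi)&(abs(P[...,0]-x)<.08)&(abs(P[...,1]-y)<.08); print(n,nm,k.sum(),P[k].mean(0).round(3) if k.sum() else '')
```

```text
242 [0.5378 0.1169 0.1706] | 245 [0.5377 0.117  0.1707] | 237 [0.5374 0.1171 0.1705] | 239 [0.5377 0.117  0.1706] | 241 [0.5379 0.1169 0.1704] | 239 [0.5378 0.1168 0.1708] | 247 [0.5378 0.1168 0.1705] | 241 [0.5381 0.1172 0.1702] | 
0 0
0 0
0 0
0 0
0 0
0 0
0 0
before domeA 430 [ 0.601 -0.106  0.161]
before domeB 444 [ 0.432 -0.024  0.161]
before spare 380 [ 0.663 -0.279  0.079]
before tape 274 [ 0.514 -0.327  0.022]
after domeA 434 [ 0.601 -0.106  0.161]
after domeB 444 [ 0.432 -0.024  0.161]
after spare 379 [ 0.663 -0.279  0.079]
after tape 267 [ 0.513 -0.327  0.023]
```

The sensor is still, and everything else is where it was. Handing in.

```bash
python3 -c "
from cell import bot
print(bot.close_job())"
```

```text
the job is handed in; nothing more can be done
None
```

I turned the hook about 84.5° anticlockwise until it pointed over the uncovered grey pot, then hung the sensor in its dip by the eye. The job was handed in at about 17.8 s of the allowed 72 s.

- **Hook:** the last direction check, just after turning and before hanging, gave 106–107°. The seedling lies at about 106.7°. After hanging I only looked at it, and it still points over that pot.
- **Sensor:** its eye rests on the rod in the dip; it took the weight with the gripper within 1 mm of the expected height. Its dark front shell, which carries the display, faces away from the post. I judged that from the shell and did not see the display itself.
- **Stillness:** one early image comparison showed a difference of 57, possibly a slight swing. Over eight later frames the sensor's body stayed in place to within about 0.5 mm.
- **Other things:** both domes, the spare dome and the tape measured within 1 mm of where they started. The pots and seedling looked unmoved, but I did not measure them again. The robot ended clear, touching nothing.
- **Disagreement:** two ways of locating the post differed by about 5 mm. I used the position that fitted the cap, the hook tip and the gripped rod.

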